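# Bumper check on a bench rover

## Robot

A 6-joint arm with a two-finger parallel gripper is mounted at the origin on the work surface. World frame = base frame: x ahead of the robot, y to its left, z up, the work surface at z = 0. Lengths are in m, angles in rad, forces in N, time in s.
With the tool pointing down it reaches from about 0.4 to 0.825 m from the base axis. Payload 7 kg.
Tool frame: the origin (TCP) lies at the very end of the fingers, on their centre line; the grasp point (between the pads) lies 19 mm behind it; z points along the fingers, y is the direction in which the jaws open and shut (so a half turn about z gives the same grasp; the last joint's range is limited). The gripper opens to 88 mm and grips with 3 to 60 N. Pads are 19 mm wide; open, the fingers measure 130 mm over their backs; the gripper's body (78 mm by 193 mm) begins 47 mm behind the grasp point.
Start: joints at [0.288, 0.359, 0.012, 0, -1.224, -0.288], TCP at [0.675, -0, 0.227] pointing down, gripper open.
Joint ranges: [-3.07, 3.07], [-1.43, 2.12], [-1.02, 1.25], [-3.03, 1.67], [-3.05, -0], [-3.03, 3.03]. Speed limits (rad/s): [2.39, 2.39, 3.01, 3.14, 3.14, 3.14].

## Interface

Orientations are given as [roll, pitch, yaw] about the fixed x, y, z axes, in that order (R = Rz(yaw) Ry(pitch) Rx(roll)).
In Python, from station import arm, eyes, job, outline_of gives the robot as it stands.
- The arm moves only by the tool apply_moves, never from a script. Its argument "moves" is a list of rows, each a list of 5 numbers: the opening, from -1 (shut) to 1 (fully open), then the shift along the tool's x, y, z in m, then the turn about the tool's z in rad. A call has 1 to 12 rows; each row shifts and turns the commanded pose from where the row before left it, along the tool's axes as they then stand; what a row does not reach is not made up. A row lasts 1/12 s, in which the tool goes at most 41.7 mm and 7.16 degrees, less where a joint would pass 70% of its speed; a pose out of reach is approached as far as the arm can. A call with a gripper value outside its range is refused whole. The fingers move at their own pace and stop on an object; "newtons" is the grip in N (left out, the last holds). Time passes only in rows, so rows that do not move let the fingers close. It gives the time, the measured TCP pose, the force and the opening at its end, in the units of the state.
- arm.get_state(): the state, without advancing time (a new reading comes with each control period).
- eyes.grab_frame(name): name is "scene" or "side" or "wrist"; returns a dict with "color" (384x512x3 uint8, red, green, blue), "z_map" (384x512 float32, m along the optical axis (not along the pixel's ray), 0 where there is no reading), "camera_matrix" (3x3 intrinsics, pixels), "extrinsics" (4x4, takes a point from camera to world coordinates). Camera axes: x right, y up, looking along -z (the intrinsics and any distortion apply to the point x, -y, -z); pixel columns grow to the right and rows downward; lengths in m; the calibration is good to about 2 mm. The wrist camera is an equidistant fisheye: a pixel r from the principal point sees the ray r / f radians off the axis. A picture is of the moment at which its call begins.
- job.job_done(): hands the job in, once; it reports no verdict.
Trained networks look in a picture, given as the dict that the camera call returned (one of the last four; its "shot" number tells which), for a name from the list of things; names that differ only in an ending like _2 or _b are one class to them, and where a whole thing is asked for, a point or a joint stands for the part that bears it (a point fixed in the world has none). Each returns a list of dicts, best first, with "score" (0 to 1); they miss things now and then, are a little off and sometimes report something else, mostly with a low value. They report only what shows in the picture. A call takes as long as a camera call.
- outline_of(label, picture): "region" (384x512 bool, what is visible of it) and "extent" ([left, top, right, bottom] in pixels, round what is visible of it).
The state is a dict: "t": time; "q": joint angles; "qd": joint speeds; "joint_efforts": joint torques, N m; "eef_pos": TCP position; "ee_rot": TCP orientation; "force": force on the tool from outside, world axes, zero at the start; "moment": the same for the moment, N m; "width": finger opening in m.
Only numpy, scipy, OpenCV 4.12 (cv2) and the standard library are available. Lean on these libraries where they do the work, as an engineer would, in place of code of your own. Each camera call takes 0.05 s, during which the arm holds its last target.

## Task

Check the bumper switch of the small wheeled rover on the bench: press the square key on its deck well down and let it up again, then push the left half of its front bumper (the rover's own left, the side of its antenna) well in for a moment, let it spring out and withdraw. Use light fingertip pushes only: do not grasp or lift anything, do not shove the rover along the bench, and leave the other two keys, the right half of the bumper and the things lying around alone.

Things in the scene. Friction and masses are not known exactly. Their poses are not given: they have to be found in the camera images.
- rover: small four-wheeled robot vehicle, wheels locked, 1.6 kg, loose: slides if shoved. 205 x 148 mm; aluminium chassis, plywood deck, top 71 mm above the bench. Origin: on the bench under the chassis' middle; front (two bumper halves) looks along its -x, its left is its -y, z up. On the deck: a black key panel (48 x 130 mm, top 83 mm up) with three white keys in a row along y, 45 mm apart
- antenna_top (a point): top of the stubby upright antenna at the rear left corner of the rover's deck, 129 mm above the bench (rover x +72, y -52 mm), 9 mm thick; it marks the rover's left side
- key_square_top (a point): centre of the top face of the square key, 20 x 20 mm, the middle one of the row; 94 mm above the bench when up, moves with the key; pressed straight down
- key_square (a joint): travel of the square key in m: 0 up, 0.008 fully down; spring 1.4 N at first touch, 6.5 N fully down; comes up by itself
- key_round_top (a point): centre of the top face of the round key, 22 mm across, on the rover's left; same height and travel. To be left alone
- key_round (a joint): travel of the round key, m, as the square key's
- key_bar_top (a point): centre of the top face of the bar key, 36 mm along the rover's x by 11 mm, on the rover's right; same height and travel. To be left alone
- key_bar (a joint): travel of the bar key, m, as the square key's
- bumper_left_face (a point): centre of the outer face of the LEFT bumper half (antenna side, rover's -y side), an upright black plate 72 mm wide, 42 mm high (20 to 62 mm above the bench), 8 mm thick, across the rover's front, 115 mm ahead of the rover's origin when out; moves with the plate. It is pushed towards the rover's rear (along the rover's +x). A 18 mm gap parts the two halves
- bumper_left (a joint): travel in m of the rover's left bumper half: 0 sprung out, 0.014 pushed fully in; spring about 1.0 N at first, 4.7 N fully in; springs back by itself
- bumper_right_face (a point): the same for the RIGHT bumper half (rover's +y side). To be left alone
- bumper_right (a joint): travel in m of the rover's right bumper half: 0 sprung out, 0.014 pushed fully in; spring about 1.0 N at first, 4.7 N fully in; springs back by itself
- sensor: bystander: small blue circuit board 20 x 46 mm with two metal cans, 14 mm high, lying loose on the rover's deck, about 40 mm ahead of its middle; origin at its underside
- motor: bystander: small yellow gear motor, about 66 x 25 x 24 mm, lying on the bench in front of the rover's right bumper half; origin at its underside
- wheel: bystander: spare rubber wheel lying flat, 64 mm across, 22 mm high, beside the rover's left; origin at the centre of its underside
- screwdriver: bystander: screwdriver about 160 mm long lying on the rover's right; origin at its underside
- spool: bystander: reel of copper wire, 80 mm across, 48 mm high, standing; origin at the centre of its underside
- jar: bystander: small closed jar, 52 mm across, 70 mm high, standing; origin at the centre of its underside
- battery: bystander: black battery pack with a yellow plug, about 82 x 35 x 25 mm, lying; origin at its underside

How it is judged:
By the outcome, as a careful person would: the job done as asked, in the order asked, and still so for the second after the job is handed in, with the robot touching nothing.
It also fails if it takes over 42 s, if anything falls off the work surface, if the arm or the gripper's body presses on something with over 40 N, if the wrist force passes 120 N, or if a joint passes its speed limit or range.

## Working session

There is one attempt and no reset: what is moved stays moved. The work goes in short steps, Python scripts to look and compute and a tool call to move; the robot and the scene stay as the last step left them, time stands still between calls to the robot, and variables do not carry over. Pictures are saved under pics/ and viewed, and the job is handed in when it is done.

Besides the shell and the picture viewer there is one more tool, called after ">>>" as name([rows], argument=value, ...), one row to a line, values as JSON. apply_moves: Moves the arm, as the interface text tells. Its arguments: {"type":"object","properties":{"moves":{"type":"array","items":{"type":"array","items":{"type":"number"}}},"newtons":{"type":"number"}},"required":["moves"]}

```bash
ls; mkdir -p pics
python3 - <<'E'
from station import arm, eyes, job, outline_of
import cv2,numpy as np,pickle
print(arm.get_state())
for n in ["scene","side","wrist"]:
    f=eyes.grab_frame(n); pickle.dump(f,open(f"pics/{n}0.pkl","wb"))
    cv2.imwrite(f"pics/{n}0.png",f["color"][:,:,::-1])
    print(n,f["camera_matrix"].tolist(),np.round(f["extrinsics"],4).tolist(),[k for k in f])
    for l in ["rover","antenna_top","key_square_top","key_round_top","key_bar_top","bumper_left_face","bumper_right_face","motor"]:
        r=outline_of(l,f)
        print(l,[(round(d["score"],2),d["extent"],int(d["region"].sum())) for d in r[:3]])
E
```

```text
pics
{'t': 0.0, 'q': array([ 2.88109093e-01,  3.59354393e-01,  1.10906894e-02, -3.36607010e-04,
       -1.22409683e+00, -2.88069148e-01]), 'qd': array([ 1.01357693e-03, -2.42243552e-03, -6.88365094e-04, -6.03794338e-05,
       -5.12250065e-04,  1.09287664e-03]), 'joint_efforts': array([-8.00930356e-04, -5.82726967e+01,  2.93058443e+01,  6.99745238e+00,
        6.93249181e-03, -2.06530804e-04]), 'eef_pos': array([ 6.74527886e-01, -2.09794047e-05,  2.25659991e-01]), 'ee_rot': array([ 3.14000299e+00, -1.41037289e-04, -1.57087090e+00]), 'force': array([ 0.44936106,  0.20181568, -1.12588319]), 'moment': array([-0.06257166,  0.00816187,  0.02628138]), 'width': 0.08794380286862237}
scene [[359.0562499362799, 0.0, 253.92461719177643], [0.0, 359.0562499362799, 199.89709849641014], [0.0, 0.0, 1.0]] [[0.2225, -0.7143, 0.6635, 1.3428], [0.9747, 0.1764, -0.1369, -0.1317], [-0.0192, 0.6772, 0.7355, 0.9313], [0.0, 0.0, 0.0, 1.0]] ['color', 'z_map', 'camera_matrix', 'extrinsics', 'shot']
rover [(0.59, [233.7, 185.7, 293.6, 238.3], 1796)]
antenna_top [(0.62, [234.3, 186.0, 295.3, 239.9], 1839)]
key_s
[... 1198 characters left out ...]
, 297.3186396354542, 191.8496713630556], [0.0, 0.0, 1.0]] [[-1.0, -0.0005, 0.001, 0.6754], [0.0002, -0.9527, -0.3039, -0.0827], [0.0011, -0.3039, 0.9527, 0.3849], [0.0, 0.0, 0.0, 1.0]] ['color', 'z_map', 'camera_matrix', 'extrinsics', 'shot']
rover [(0.88, [239.0, 129.2, 429.0, 266.9], 14018)]
antenna_top [(0.83, [235.9, 129.4, 426.1, 267.3], 13908)]
key_square_top [(0.88, [300.7, 201.2, 323.4, 228.2], 373)]
key_round_top [(0.77, [323.7, 172.4, 343.0, 189.6], 327)]
key_bar_top [(0.94, [275.3, 238.4, 301.1, 260.9], 346)]
bumper_left_face [(0.68, [392.2, 193.2, 424.5, 239.9], 612), (0.35, [195.7, 230.5, 277.8, 302.4], 904)]
bumper_right_face [(0.45, [276.3, 237.7, 302.8, 263.1], 368)]
motor []
```

Run:
```python
import cv2
for n in ["scene","side","wrist"]:
    i=cv2.imread(f"pics/{n}0.png")
    if n!="wrist": i=i[110:330,130:400]; i=cv2.resize(i,(800,652))[:600]
    else: i=cv2.resize(i,(800,600))
    cv2.imwrite(f"pics/{n}0b.png",i)
```

```text
(no output)
```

View pics/wrist0b.png

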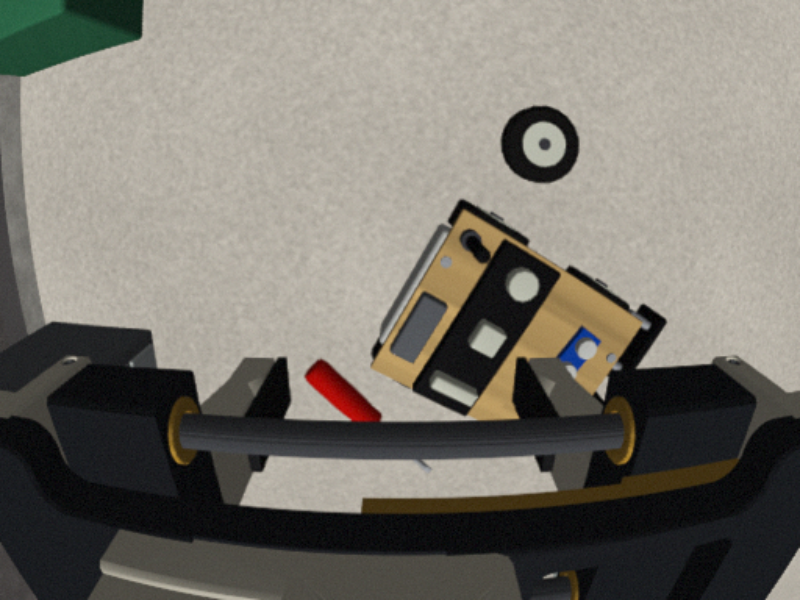

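View pics/side0b.png

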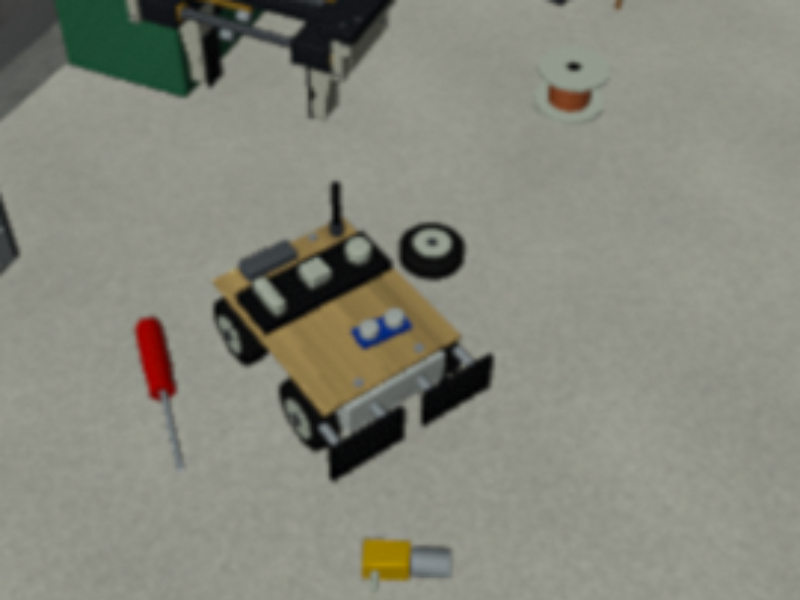

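View pics/scene0b.png

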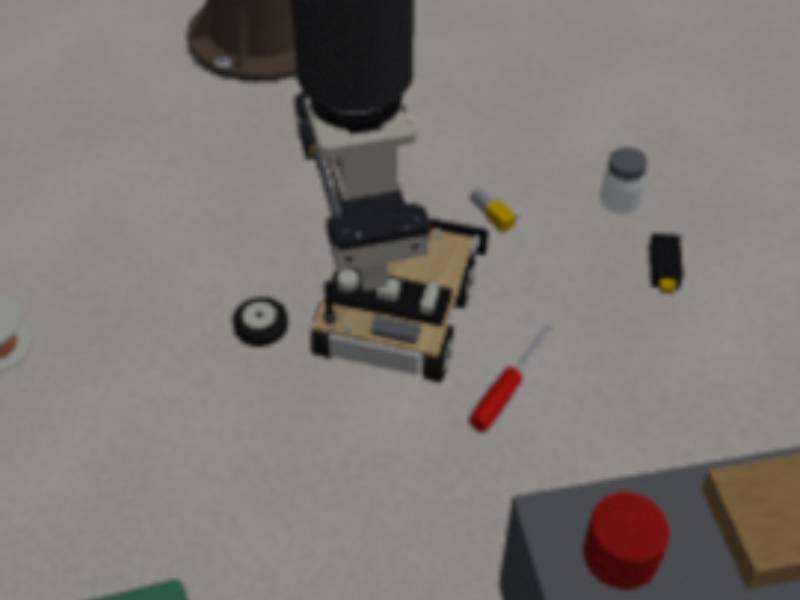

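The wrist picture shows the rover with its antenna at about (480,245) of the 800-px picture, so its left is the upper side. The square key is at (487,338), between the round key (522,284) and the bar key (452,388). The bumpers are at lower right and face the base. Next I'll measure them.

```bash
cat > h.py <<'E'
import numpy as np,pickle,cv2
def rays(f,uv,fish):
    K=f["camera_matrix"];T=f["extrinsics"];uv=np.atleast_2d(uv).astype(float)
    a=(uv[:,0]-K[0,2])/K[0,0];b=(uv[:,1]-K[1,2])/K[1,1]
    if fish:
        r=np.hypot(a,b)+1e-12;s=np.tan(r)/r;a=a*s;b=b*s
    d=np.stack([a,-b,-np.ones_like(a)],1)
    return T[:3,3],d@T[:3,:3].T   # z-depth scaled
def cloud(f,fish):
    h,w=f["z_map"].shape
    u,v=np.meshgrid(np.arange(w),np.arange(h))
    o,d=rays(f,np.stack([u.ravel(),v.ravel()],1),fish)
    return (o+d*f["z_map"].reshape(-1,1)).reshape(h,w,3)
E
python3 - <<'E'
from h import *
W=pickle.load(open("pics/wrist0.pkl","rb"));S=pickle.load(open("pics/side0.pkl","rb"));C=pickle.load(open("pics/scene0.pkl","rb"))
cw=cloud(W,True);cs=cloud(S,False);cc=cloud(C,False)
def white(f,c,lo):
    col=f["color"].astype(int); m=(col.min(2)>130)&(c[...,2]>.085)&(c[...,2]<.105)
    n,l,st,ce=cv2.connectedComponentsWithStats(m.astype(np.uint8))
    for i in range(1,n):
        if st[i,4]>lo: print(st[i],ce[i].round(1),np.median(c[l==i],0).round(4),c[l==i].mean(0).round(4))
for n,f,c in(("w",W,cw),("s",S,cs),("c",C,cc)):
    print(n);white(f,c,25)
# bumper in side: dark, 
for nm,(x0,y0,x1,y1) in dict(L=(270,224,297,255),R=(239,247,266,273)).items():
    sub=cs[y0:y1,x0:x1].reshape(-1,3);col=S["color"][y0:y1,x0:x1].reshape(-1,3).astype(int)
    m=(col.max(1)<60)&(sub[:,2]>.012)&(sub[:,2]<.068)
    p=sub[m];print(nm,m.sum(),p.mean(0).round(4),p.min(0).round(4),p.max(0).round(4))
    q=p[:,:2]-np.median(p[:,:2],0);u,s,vt=np.linalg.svd(q);d=vt[0];print("dir",d,np.degrees(np.arctan2(d[1],d[0])), (q@d).min(),(q@d).max())
# motor
sub=cs[285:312,250:285];m=(sub[...,2]>.008);print("motor",sub[m].mean(0),sub[m].min(0),sub[m].max(0))
o,d=rays(W,[[307,160]],True);print("ant",cw[160,303:311].round(3))
E
```

```text
w
[326 174  18  19 265] [334.8 182.9] [5.936e-01 3.000e-04 9.410e-02] [5.936e-01 4.000e-04 9.410e-02]
[302 209  22  20 255] [312.1 218.2] [0.6155 0.0397 0.0942] [0.6155 0.0398 0.0941]
[370 218  12  12  57] [375.5 223.3] [0.5368 0.051  0.0855] [0.5367 0.0513 0.0856]
[276 242  30  18 208] [290.1 250.3] [0.6377 0.0788 0.094 ] [0.6376 0.0788 0.094 ]
s
[248 191   6   6  29] [250.3 193.3] [0.5921 0.0028 0.093 ] [0.5921 0.0025 0.0933]
[232 198   8   6  34] [235.4 200.5] [0.615  0.0409 0.0934] [0.6147 0.0413 0.0933]
[216 204   9  10  37] [220.  208.5] [0.6369 0.0809 0.0933] [0.6362 0.0809 0.0931]
c
L 299 [0.4731 0.0679 0.0461] [0.4521 0.0324 0.0162] [0.4929 0.0997 0.0647]
dir [0.28824398 0.957557  ] 73.24714529859547 -0.033761968744111956 0.033891812598562755
R 322 [0.5174 0.1499 0.047 ] [0.4967 0.1167 0.0232] [0.5518 0.1787 0.0646]
dir [0.57629991 0.81723828] 54.80928335123256 -0.034174818566171494 0.03284752381770468
motor [0.45225405 0.21641517 0.024455  ] [0.31144849 0.19235848 0.0086241 ] [0.48461506 0.58298428 0.74875618]
ant [[ 0.632 -0.028  0.115]
 [ 0.632 -0.03   0.124]
 [ 0.632 -0.03   0.126]
 [ 0.631 -0.03   0.127]
 [ 0.63  -0.03   0.127]
 [ 0.63  -0.031  0.129]
 [ 0.629 -0.031  0.129]
 [ 0.628 -0.03   0.128]]
```

>>> apply_moves([
  [-1, 0, 0, 0, -0.118],
  [-1, 0, 0, 0, -0.118],
  [-1, 0, 0, 0, -0.118],
  [-1, 0, 0, 0, -0.118],
  [-1, 0, 0, 0, -0.118],
  [-1, 0, 0, 0, -0.118],
  [-1, 0, 0, 0, -0.118],
  [-1, 0, 0, 0, -0.118],
  [-1, 0, 0, 0, -0.115],
  [-1, 0, 0, 0, 0],
  [-1, 0, 0, 0, 0],
], newtons=10)

```text
t: 2.27
eef_pos: [0.675, -0.0, 0.2266]
ee_rot: [3.142, -0.0, -0.515]
force: [0.2, -0.1, -0.4]
width: 0.0197
```

Run:
```python
from station import arm,eyes,outline_of
from h import *
s=arm.get_state();print(s["t"],s["eef_pos"],s["ee_rot"],s["width"])
f=eyes.grab_frame("wrist");pickle.dump(f,open("pics/wrist1.pkl","wb"))
cv2.imwrite("pics/wrist1.png",cv2.resize(f["color"][:,:,::-1],(800,600)))
c=cloud(f,True)
col=f["color"].astype(int); m=(col.min(2)>130)&(c[...,2]>.088)&(c[...,2]<.100)
n,l,st,ce=cv2.connectedComponentsWithStats(m.astype(np.uint8))
for i in range(1,n):
    if st[i,4]>25: print(st[i],c[l==i].mean(0).round(4))
m=(col.max(2)<70)&(c[...,2]>.055)&(c[...,2]<.0655)&(c[...,0]<.54)&(c[...,1]<.25)
n,l,st,ce=cv2.connectedComponentsWithStats(m.astype(np.uint8))
for i in range(1,n):
    if st[i,4]>15: p=c[l==i];print("b",st[i],p.mean(0).round(4),p.min(0).round(3),p.max(0).round(3))
```

```text
2.2667 [ 6.74977875e-01 -3.07616111e-05  2.26584932e-01] [ 3.14159052e+00 -1.47668537e-05 -5.15410328e-01] 0.01968123838811783
[58 35 14 13 30] [0.9206 0.101  0.0994]
[23 68 12 12 31] [0.9233 0.1641 0.0993]
[207 231   4   9  28] [0.6501 0.075  0.0942]
[243 238  18  15 236] [0.6161 0.0397 0.0942]
b [227 314  20   5  88] [0.5085 0.127  0.0597] [0.501 0.115 0.055] [0.516 0.14  0.063]
b [261 314  26   5 118] [0.4826 0.0811 0.0596] [0.472 0.065 0.055] [0.492 0.098 0.063]
```

View pics/wrist1.png

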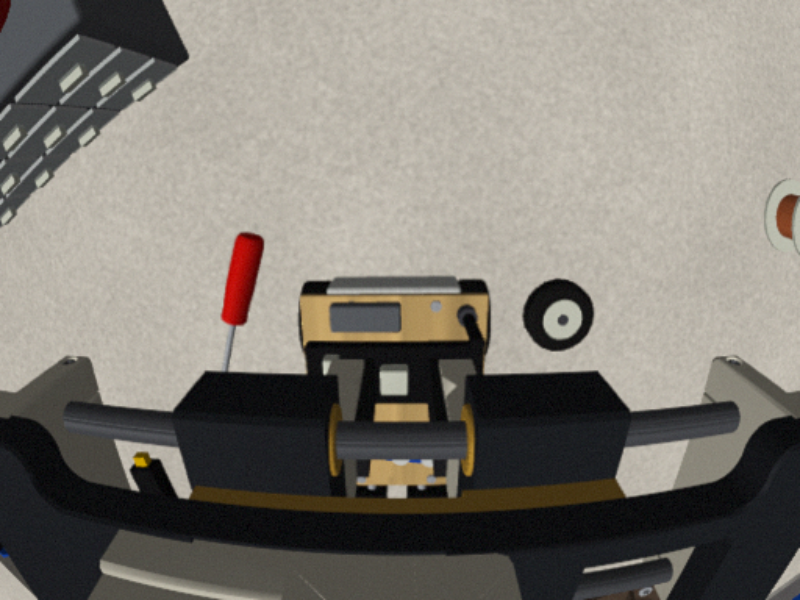

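The rover is square to the tool in this view. The square key sits at (393,380) of the 800-px picture, between the fingers. Next I'll go above it and shut the fingers.

>>> apply_moves([
  [-1, -0.024, -0.002, 0, 0],
  [-1, -0.024, -0.002, 0, 0],
  [-1, -0.023, -0.0015, 0, 0],
  [-1, 0, 0, 0.03, 0],
  [-1, 0, 0, 0.03, 0],
  [-1, 0, 0, 0.03, 0],
  [-1, 0, 0, 0.02, 0],
  [-1, 0, 0, 0, 0],
  [-1, 0, 0, 0, 0],
  [-1, 0, 0, 0, 0],
])

```text
t: 3.15
eef_pos: [0.6169, 0.0397, 0.1181]
ee_rot: [-3.141, -0.002, -0.513]
force: [0.1, -0.6, 0.2]
width: 0.0006
```

Run:
```python
from station import arm,eyes
from h import *
s=arm.get_state();print(s["t"],s["eef_pos"],s["ee_rot"],s["width"],s["force"])
for n,b in(("side",(130,300,180,330)),("scene",(120,260,180,330))):
    f=eyes.grab_frame(n);i=f["color"][b[0]:b[1],b[2]:b[3],::-1];cv2.imwrite(f"pics/{n}2.png",cv2.resize(i,(600,int(600*i.shape[0]/i.shape[1]))[:2] if i.shape[0]<i.shape[1] else (500,567)))
```

```text
3.15 [0.61687304 0.03967317 0.11807668] [-3.14065938e+00 -1.60725808e-03 -5.12771086e-01] 0.0006124863737603411 [ 0.14231039 -0.63346001  0.15689737]
```

View pics/side2.png

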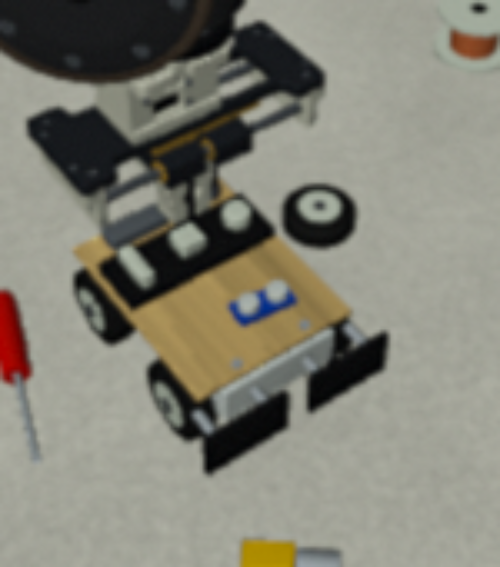

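View pics/scene2.png

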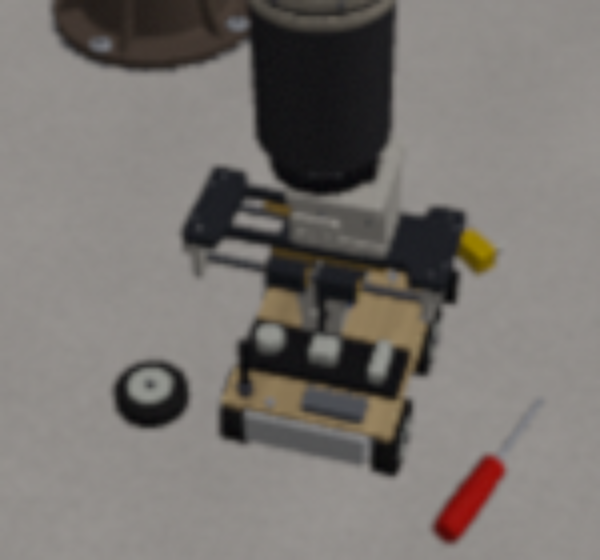

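Both views show the shut fingertips above the square key (side picture at (187,240)). Going down in small steps.

>>> apply_moves([
  [-1, 0, 0, 0, 0],
  [-1, 0, 0, 0.01, 0],
  [-1, 0, 0, 0.01, 0],
  [-1, 0, 0, 0, 0],
  [-1, 0, 0, 0, 0],
  [-1, 0, 0, 0, 0],
])

```text
t: 3.75
eef_pos: [0.6156, 0.0395, 0.0962]
ee_rot: [3.141, 0.0, -0.512]
force: [0.5, -0.2, 0.0]
width: 0.0004
```

>>> apply_moves([
  [-1, 0, 0, 0.002, 0],
  [-1, 0, 0, 0.002, 0],
  [-1, 0, 0, 0.002, 0],
  [-1, 0, 0, 0, 0],
  [-1, 0, 0, 0, 0],
  [-1, 0, 0, 0, 0],
])

```text
t: 4.25
eef_pos: [0.6161, 0.0396, 0.091]
ee_rot: [-3.141, -0.001, -0.512]
force: [-0.1, -0.9, 3.9]
width: 0.0007
```

>>> apply_moves([
  [-1, 0, 0, 0.002, 0],
  [-1, 0, 0, 0.002, 0],
  [-1, 0, 0, 0.0005, 0],
  [-1, 0, 0, 0, 0],
  [-1, 0, 0, 0, 0],
  [-1, 0, 0, 0, 0],
])

```text
t: 4.75
eef_pos: [0.6161, 0.0396, 0.0864]
ee_rot: [-3.141, -0.001, -0.512]
force: [-0.4, 0.1, 6.2]
width: 0.0004
```

Run:
```python
from station import arm,eyes
from h import *
s=arm.get_state();print(s["t"],s["eef_pos"],s["force"])
f=eyes.grab_frame("side");i=f["color"][130:300,180:330,::-1];cv2.imwrite("pics/side3.png",cv2.resize(i,(500,567)))
```

```text
4.75 [0.61612912 0.03962103 0.08644124] [-0.37015934  0.11845495  6.23059279]
```

View pics/side3.png

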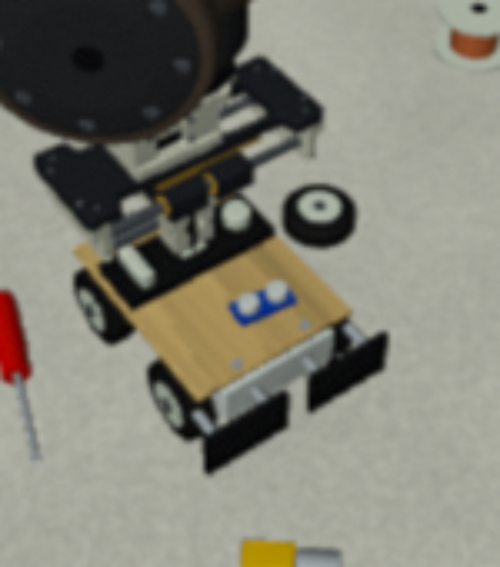

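The key is 7.6 mm down at 6.2 N, and the side picture shows the finger on the square key only, at (190,245). Releasing it and checking.

>>> apply_moves([
  [-1, 0, 0, -0.006, 0],
  [-1, 0, 0, -0.014, 0],
  [-1, 0, 0, -0.025, 0],
  [-1, 0, 0, -0.03, 0],
  [-1, -0.03, 0.008, 0, 0],
  [-1, -0.03, 0.008, 0, 0],
  [-1, -0.03, 0.008, 0, 0],
  [-1, -0.03, 0.008, 0, 0],
  [-1, -0.03, 0.008, 0, 0],
  [-1, -0.035, 0.008, 0, 0],
  [-1, 0, 0, 0, 0],
  [-1, 0, 0, 0, 0],
])

```text
t: 5.8
eef_pos: [0.4294, 0.0885, 0.1614]
ee_rot: [-3.141, 0.0, -0.51]
force: [0.8, -0.0, 0.3]
width: 0.0005
```

Run:
```python
from station import arm,eyes
from h import *
s=arm.get_state();print(s["t"],s["eef_pos"],s["ee_rot"],s["force"])
f=eyes.grab_frame("wrist");cv2.imwrite("pics/wrist4.png",cv2.resize(f["color"][:,:,::-1],(800,600)))
c=cloud(f,True);pickle.dump(f,open("pics/wrist4.pkl","wb"))
col=f["color"].astype(int); m=(col.min(2)>130)&(c[...,2]>.084)&(c[...,2]<.100)
n,l,st,ce=cv2.connectedComponentsWithStats(m.astype(np.uint8))
for i in range(1,n):
    if st[i,4]>25: print(st[i],c[l==i].mean(0).round(4))
f=eyes.grab_frame("side");pickle.dump(f,open("pics/side4.pkl","wb"));i=f["color"][150:320,180:330,::-1];cv2.imwrite("pics/side4.png",cv2.resize(i,(500,567)))
```

```text
5.8 [0.42938158 0.08852392 0.1613667 ] [-3.14095476e+00  1.87374887e-04 -5.09621559e-01] [ 0.76414001 -0.01302781  0.26000865]
[134   0  10   3  27] [0.6233 0.0879 0.0936]
[191  54  19  19 256] [0.5498 0.0718 0.0851]
[222  56  19  19 256] [0.5361 0.052  0.0851]
```

View pics/wrist4.png

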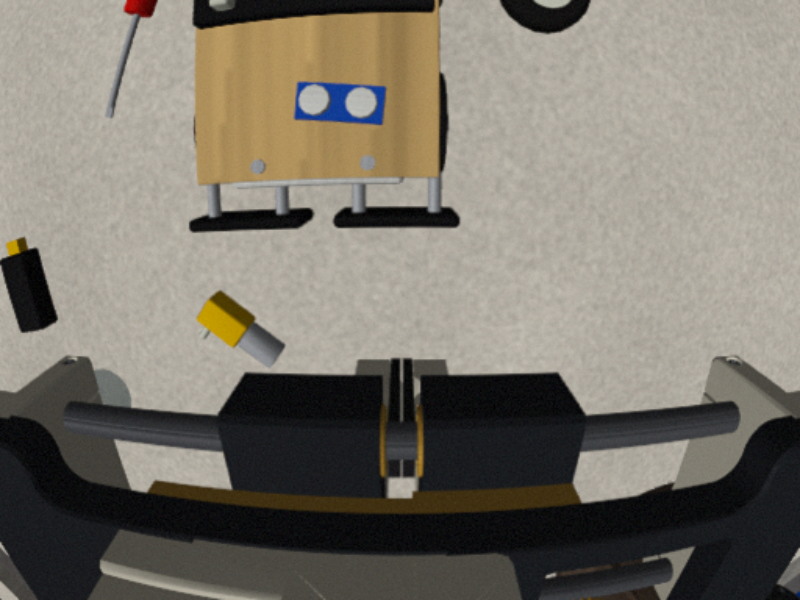

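View pics/side4.png

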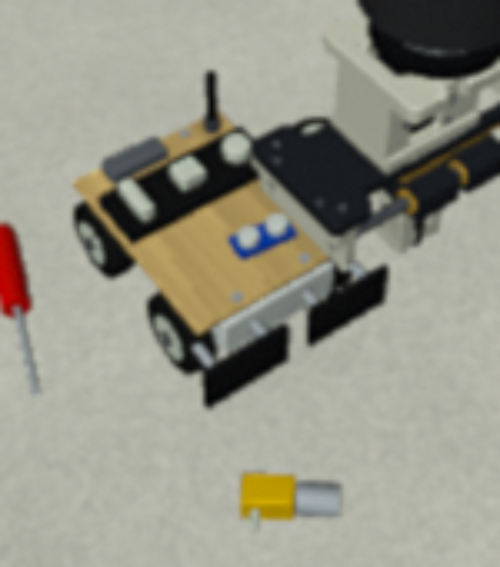

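The wrist picture shows the left bumper half straight ahead of the fingers, at (335–459, 217). The motor is off to the left at (240,328). The side picture shows the square key up again. Next I'll measure the face and the clearances.

Run:
```python
from h import *
f=pickle.load(open("pics/wrist4.pkl","rb"));c=cloud(f,True);col=f["color"].astype(int)
T=np.array([0.4294,0.0885]);a=-0.5105
tx=np.array([np.cos(a),np.sin(a)]);ty=np.array([np.sin(a),-np.cos(a)])
def loc(p): q=p[:,:2]-T; return np.c_[q@tx,q@ty,p[:,2]]
for nm,(u0,u1) in dict(R=(118,203),L=(212,297)).items():
    s=(slice(128,152),slice(u0,u1));m=(col[s].max(2)<60)&(c[s][...,2]>.01)&(c[s][...,2]<.068)
    p=loc(c[s][m]);t=p[p[:,2]>.058]
    print(nm,m.sum(),len(t),p.min(0).round(4),p.max(0).round(4),"top",t.min(0).round(4),t.max(0).round(4))
    # front edge line from top
    k=[(y,t[abs(t[:,1]-y)<.004][:,0].min()) for y in np.linspace(t[:,1].min()+.006,t[:,1].max()-.006,5) if (abs(t[:,1]-y)<.004).any()]
    print(np.round(k,4).tolist())
s=(slice(180,240),slice(120,190));m=(c[s][...,2]>.008)&(c[s][...,2]<.04);p=loc(c[s][m]);print("motor",p.min(0),p.max(0))
s=(slice(225,275),slice(45,90));m=(c[s][...,2]>.03)&(c[s][...,2]<.09);p=loc(c[s][m]);print("jar",p.min(0),p.max(0)) if m.any() else print("nojar")
# triangulate left top front corners w/ side view unneeded
```

```text
R 832 575 [ 0.0433 -0.1279  0.0249] [ 0.0606 -0.0567  0.0636] top [ 0.0433 -0.1279  0.058 ] [ 0.0511 -0.0569  0.0636]
[[-0.1219, 0.0438], [-0.1072, 0.0433], [-0.0924, 0.044], [-0.0776, 0.0434], [-0.0629, 0.0439]]
L 880 678 [ 0.0433 -0.0379  0.0341] [0.0529 0.0317 0.0639] top [ 0.0433 -0.0379  0.0581] [0.0513 0.0317 0.0639]
[[-0.0319, 0.0433], [-0.0175, 0.0443], [-0.0031, 0.0442], [0.0113, 0.0441], [0.0257, 0.0443]]
motor [-0.06457328 -0.15408669  0.00802404] [-0.01055792 -0.08656596  0.02597582]
jar [-0.10146845 -0.2533888   0.03006988] [-0.08694768 -0.24141561  0.03998233]
```

>>> apply_moves([
  [-1, 0, -0.003, 0.03, 0],
  [-1, 0, 0, 0.03, 0],
  [-1, 0, 0, 0.03, 0],
  [-1, 0, 0, 0.03, 0],
  [-1, 0.01, 0, 0, 0],
  [-1, 0.01, 0, 0, 0],
  [-1, 0.006, 0, 0, 0],
  [-1, 0, 0, 0, 0],
  [-1, 0, 0, 0, 0],
  [-1, 0, 0, 0, 0],
])

```text
t: 6.73
eef_pos: [0.4557, 0.0783, 0.0421]
ee_rot: [-3.14, -0.001, -0.513]
force: [-1.0, -0.5, -1.2]
width: 0.0004
```

Run:
```python
from station import arm,eyes
from h import *
s=arm.get_state();print(s["t"],s["eef_pos"],s["force"])
f=eyes.grab_frame("wrist");cv2.imwrite("pics/wrist5.png",cv2.resize(f["color"][:,:,::-1],(800,600)))
```

```text
6.7333 [0.45572099 0.07826973 0.04205841] [-1.00208829 -0.4948337  -1.20011694]
```

View pics/wrist5.png

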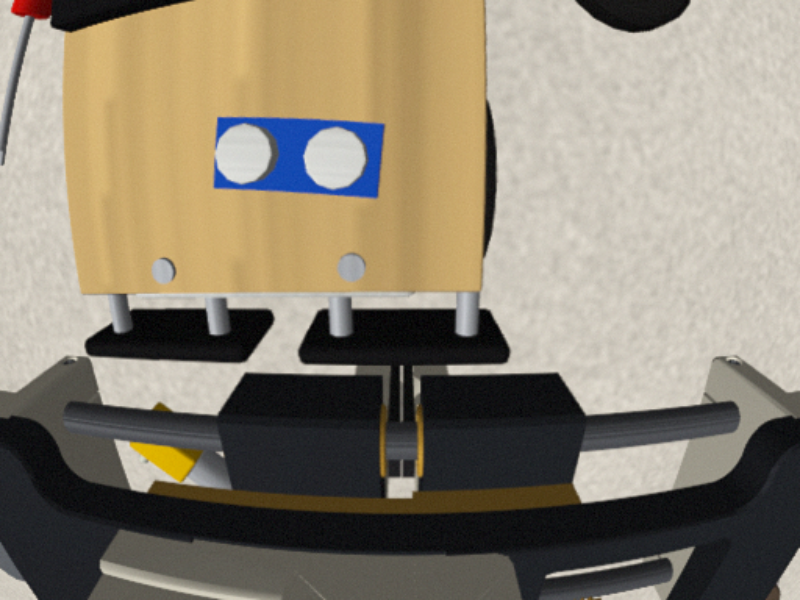

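The fingers (390–412, 375) are right in front of the left plate (300–508, 335), well clear of the right plate and the motor. Pushing in small steps.

>>> apply_moves([
  [-1, 0.002, 0, 0, 0],
  [-1, 0.002, 0, 0, 0],
  [-1, 0.002, 0, 0, 0],
  [-1, 0.002, 0, 0, 0],
  [-1, 0, 0, 0, 0],
  [-1, 0, 0, 0, 0],
  [-1, 0, 0, 0, 0],
])

```text
t: 7.37
eef_pos: [0.4621, 0.0744, 0.041]
ee_rot: [-3.142, 0.0, -0.512]
force: [-1.8, 2.4, 1.5]
width: 0.0009
```

>>> apply_moves([
  [-1, 0.0015, 0, 0, 0],
  [-1, 0.0015, 0, 0, 0],
  [-1, 0.0015, 0, 0, 0],
  [-1, 0.0015, 0, 0, 0],
  [-1, 0, 0, 0, 0],
  [-1, 0, 0, 0, 0],
  [-1, 0, 0, 0, 0],
])

```text
t: 7.95
eef_pos: [0.4673, 0.0714, 0.041]
ee_rot: [-3.141, 0.0, -0.512]
force: [-1.9, 2.9, 0.8]
width: 0.0004
```

>>> apply_moves([
  [-1, 0.0015, 0, 0, 0],
  [-1, 0.0015, 0, 0, 0],
  [-1, 0.001, 0, 0, 0],
  [-1, 0, 0, 0, 0],
  [-1, 0, 0, 0, 0],
  [-1, 0, 0, 0, 0],
])

```text
t: 8.45
eef_pos: [0.4708, 0.0694, 0.041]
ee_rot: [-3.142, 0.0, -0.512]
force: [-2.8, 3.9, 1.8]
width: 0.0007
```

Run:
```python
from station import arm,eyes
from h import *
s=arm.get_state();print(s["t"],s["eef_pos"],s["force"],s["force"][:2]@[.8726,-.4886])
f=eyes.grab_frame("wrist");cv2.imwrite("pics/wrist6.png",cv2.resize(f["color"][:,:,::-1],(800,600)));pickle.dump(f,open("pics/wrist6.pkl","wb"))
s=arm.get_state();print(s["force"][:2]@[.8726,-.4886])
c=cloud(f,True);col=f["color"].astype(int)
T=s["eef_pos"][:2];a=-0.512;tx=np.array([np.cos(a),np.sin(a)]);ty=np.array([np.sin(a),-np.cos(a)])
q=c[...,:2]-T;X=q@tx;Y=q@ty;Z=c[...,2]
m=(col.max(2)<60)&(Z>.057)&(Z<.066)&(X>-.01)&(X<.05)
for nm,mm in(("L",m&(Y>-.034)&(Y<.036)),("R",m&(Y<-.058)&(Y>-.12))):
    print(nm,mm.sum(),np.percentile(X[mm],[2,50,98]).round(4),"world-x' front",(np.percentile(X[mm],2)+T@tx).round(4))
w=(col.min(2)>130)&(Z>.08)&(Z<.09);n,l,st,ce=cv2.connectedComponentsWithStats(w.astype(np.uint8))
for i in range(1,n):
    if st[i,4]>60: print(st[i],c[l==i].mean(0).round(4))
```

```text
8.45 [0.47079143 0.06940363 0.04103615] [-2.77203666  3.86188397  1.77930287] -4.305795694407574
-5.945849412362264
L 2044 [0.0096 0.0171 0.0453] world-x' front 0.386
R 1080 [-0.001   0.0036  0.0058] world-x' front 0.3754
[ 138  122   36   39 1030] [0.5501 0.0717 0.085 ]
[ 195  126   39   39 1160] [0.5364 0.0521 0.0851]
```

View pics/wrist6.png

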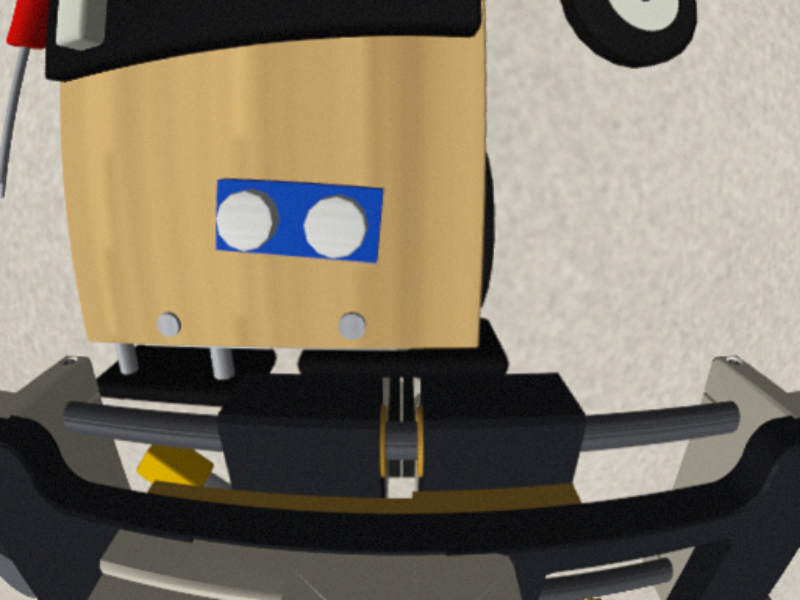

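The left plate is about 10.7 mm in relative to the right one, and the rover hasn't moved (sensor cans within 0.3 mm of before). A little further, then release.

>>> apply_moves([
  [-1, 0.001, 0, 0, 0],
  [-1, 0.0008, 0, 0, 0],
  [-1, 0, 0, 0, 0],
  [-1, 0, 0, 0, 0],
  [-1, 0, 0, 0, 0],
])

```text
t: 8.92
eef_pos: [0.4715, 0.0685, 0.041]
ee_rot: [3.141, 0.001, -0.512]
force: [-7.0, 5.4, 5.2]
width: 0.0003
```

```bash
cat > chk.py <<'E'
from station import arm,eyes
from h import *
import sys
f=eyes.grab_frame("wrist");s=arm.get_state();print(s["t"],s["eef_pos"],s["force"][:2]@[.8726,-.4886])
cv2.imwrite(f"pics/{sys.argv[1]}.png",cv2.resize(f["color"][:,:,::-1],(800,600)))
c=cloud(f,True);col=f["color"].astype(int)
a=-0.512;tx=np.array([np.cos(a),np.sin(a)]);ty=np.array([np.sin(a),-np.cos(a)])
T=s["eef_pos"][:2];q=c[...,:2]-T;X=q@tx;Y=q@ty;Z=c[...,2]
m=(col.max(2)<60)&(Z>.057)&(Z<.066)&(X>-.01)&(X<.09)
for nm,mm in(("L",m&(Y>-.034)&(Y<.036)),("R",m&(Y<-.058)&(Y>-.12))):
    if mm.any(): print(nm,mm.sum(),"front",(np.percentile(X[mm],2)+T@tx).round(4))
w=(col.min(2)>130)&(Z>.08)&(Z<.097);n,l,st,ce=cv2.connectedComponentsWithStats(w.astype(np.uint8))
for i in range(1,n):
    if st[i,4]>60: print(st[i],c[l==i].mean(0).round(4))
E
python3 chk.py wrist7
```

```text
8.9667 [0.47152069 0.06852441 0.04099893] -10.115568009887586
L 2334 front 0.3871
R 1058 front 0.3755
[ 35   0  17  31 444] [0.6276 0.0847 0.0938]
[ 138  124   36   39 1027] [0.5502 0.0713 0.085 ]
[ 194  128   40   39 1148] [0.5366 0.0517 0.0851]
```

Force rose to about 10 N, so it is at the end stop. The rover has shifted at most about 0.3 mm. Releasing now.

>>> apply_moves([
  [-1, -0.004, 0, 0, 0],
  [-1, -0.008, 0, 0, 0],
  [-1, -0.012, 0, 0, 0],
  [-1, -0.018, 0, 0, 0],
  [-1, -0.006, 0, 0, 0],
  [-1, 0, 0, -0.03, 0],
  [-1, 0, 0, -0.03, 0],
  [-1, 0, 0, -0.03, 0],
  [-1, 0, 0, -0.03, 0],
  [-1, 0, 0, 0, 0],
  [-1, 0, 0, 0, 0],
  [-1, 0, 0, 0, 0],
])

```text
t: 9.97
eef_pos: [0.4303, 0.0918, 0.1609]
ee_rot: [-3.141, -0.0, -0.512]
force: [-0.1, 0.6, -0.0]
width: 0.0006
```

```bash
python3 chk.py wrist8
python3 - <<'E'
from station import arm,eyes
from h import *
f=eyes.grab_frame("side");i=f["color"][150:320,180:330,::-1];cv2.imwrite("pics/side8.png",cv2.resize(i,(500,567)))
g=pickle.load(open("pics/side4.pkl","rb"))
d=np.abs(f["color"].astype(int)-g["color"]).max(2);print("side diff rover front",[(d[220:275,238:266]>40).sum(),(d[220:256,268:298]>40).sum()])
print(arm.get_state()["force"])
E
```

```text
10.0167 [0.43000824 0.09163154 0.16033757] -0.4905559929697294
L 713 front 0.3754
R 526 front 0.3748
[195  53  19  19 276] [0.55   0.0715 0.0851]
[225  54  20  20 291] [0.5363 0.0519 0.0851]
side diff rover front [np.int64(0), np.int64(41)]
[ 0.15118778 -0.15364819 -0.67178038]
```

View pics/wrist8.png

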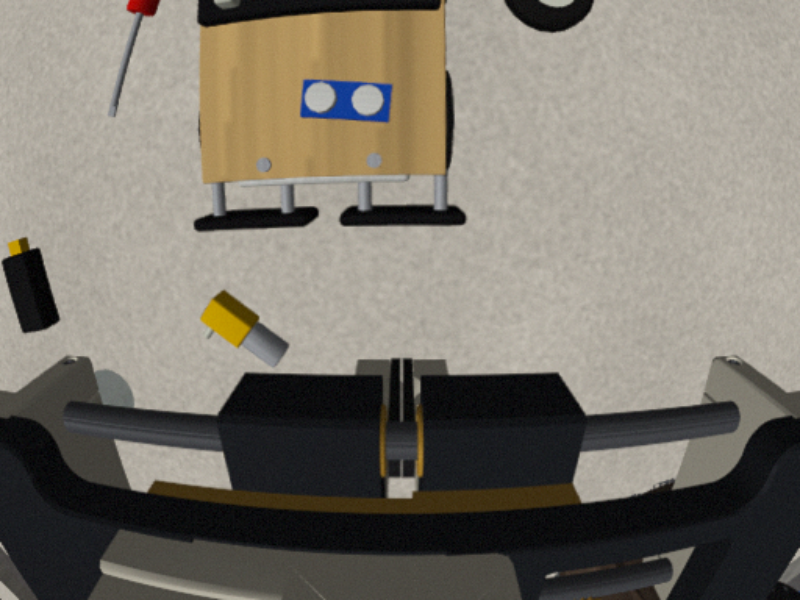

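View pics/side8.png

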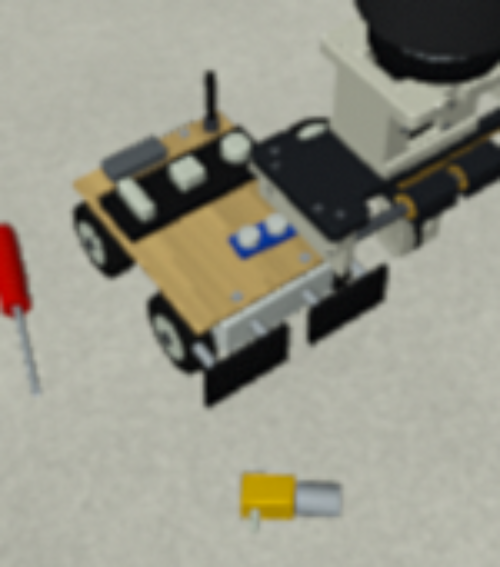

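Both plates are out and level in the wrist picture (rows about 216), all the keys are up, nothing has been displaced, and the arm is clear. Handing in.

```bash
python3 -c "
from station import job
print(job.job_done())"
```

```text
the job is handed in; nothing more can be done
None
```

I did the bumper check in the order asked and handed it in after about 10 s of robot time.

- **Square key:** With the fingers shut, I pressed it about 7.6 mm down at about 6.2 N and let it up. Afterwards the side picture showed all three keys up.
- **Left bumper half:** I pushed it well in along the rover's own axis, then withdrew. I measured 11.6 mm of travel in the picture, relative to the right half. The last small step raised the force to about 10 N. That is more than the spring's 4.7 N, so the plate was probably on its end stop (14 mm by the text).
- **Last checks:** The left face sprang back to within 1 mm of the right one. The sensor board's cans were back within about 0.3 mm of where they started, so the rover did not measurably slide. I saw nothing else displaced, and the arm was clear with no contact force.

The measured travel is shorter than the full 14 mm although the force says end stop. I put the difference down to picture error, but did not settle it.

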